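# Load the solvent tray in order

### The arm

A 6-joint arm with a two-finger parallel gripper is mounted at the origin on the work surface. World frame = base frame: x ahead of the robot, y to its left, z up, the work surface at z = 0. Lengths are in m, angles in rad, forces in N, time in s.
With the tool pointing down it reaches from about 0.35 to 0.775 m from the base axis. Payload 7.3 kg.
Tool frame: the origin (TCP) lies between the finger pads; the fingertips stand ahead of it and the grasp point (between the pads) lies 6 mm ahead of it (robot.tip_extent is the x of the fingertips in the tool frame, in m); x points along the fingers, z is the direction in which the jaws open and shut, and the axes are right-handed (so a half turn about x gives the same grasp; the last joint's range is limited). The gripper opens to 92 mm and grips with 3 to 60 N. Pads are 19 mm wide; open, the fingers measure 130 mm over their backs; the gripper's body (75 mm by 190 mm) begins 47 mm behind the grasp point.
Start: joints at [-1.423, 0.342, 1.524, -0, 1.275, -0.146], TCP at [0.152, -0.503, 0.212] pointing down, gripper open.
Joint ranges: [-2.53, 2.53], [-0.77, 2.02], [0.04, 2.7], [-1, 4.14], [0.28, 2.66], [-3.11, 3.11]. Speed limits (rad/s): [2.57, 2.57, 3.14, 3.14, 3.14, 3.14].

### API

Orientations are given as [roll, pitch, yaw] about the fixed x, y, z axes, in that order (R = Rz(yaw) Ry(pitch) Rx(roll)).
In Python, from cell import robot gives the robot as it stands. The module is installed in compiled form; this text tells all that it offers.
- The arm moves only by the shell command python3 -m creep 'ROWS' [FORCE]. ROWS is JSON, a list of rows, each an object with "translation": the shift along the tool's x, y, z in m, a list of three; "twist": the turn, a rotation vector about the tool's x, y, z in rad, a list of three; "hand": the opening in per cent of the stroke, from 0 (shut) to 100 (fully open). A call has 1 to 5 rows; each row is the pose to reach, as a shift and turn from the pose measured when the call began, along the tool's axes at that moment; what a row does not reach only later rows make up. A row lasts 1/10 s, in which the tool goes at most 50 mm and 8.59 degrees, less where a joint would pass 70% of its speed; a pose out of reach is approached as far as the arm can. A call with a gripper value outside its range is refused whole. The fingers move at their own pace and stop on an object; FORCE is the grip in N (left out, the last holds). Time passes only in rows, so rows that repeat a pose let the fingers close. It gives the time, the measured TCP pose, the force and the opening at its end, in the units of the state.
- robot.observe(): the state, without advancing time (a new reading comes with each control period).
- robot.read_camera(name): name is "scene" or "top"; returns the picture (384x512x3 uint8, blue, green, red); there is no depth.
- robot.calibration(name): a dict with "intrinsics" (3x3 intrinsics, pixels), "cam_to_world" (4x4, takes a point from camera to world coordinates). Camera axes: x right, y up, looking along -z (the intrinsics and any distortion apply to the point x, -y, -z); pixel columns grow to the right and rows downward; lengths in m; the calibration is good to about 2 mm. A picture is of the moment at which its call begins. calibration takes no time and is no camera call.
- robot.hand_in(): hands the job in, once; it reports no verdict.
The state is a dict: "time": time; "qpos": joint angles; "qvel": joint speeds; "joint_efforts": joint torques, N m; "tool_pos": TCP position; "tool_rot": TCP orientation; "contact_force": force on the tool from outside, world axes, zero at the start; "torque": the same for the moment, N m; "opening": finger opening in m.
Only numpy, scipy, OpenCV 4.12 (cv2) and the standard library are available. Lean on these libraries where they do the work, as an engineer would, in place of code of your own. Each camera call takes 0.05 s, during which the arm holds its last target. There are 200 camera calls.

### The job

Move the four capped reagent bottles from the grey preparation tray into the white solvent tray, one in each bay, in the same order counted from each tray's green end: the bottle that starts nearest the green end of the grey tray goes in the bay nearest the green end of the white tray, the next one in the next bay, and so on. Keep the bottles upright, set them down gently without dropping them, and leave all four standing on the floor of their bays.

Things in the scene. Friction and masses are not known exactly. Their poses are not given: they have to be found in the camera images.
- prep_tray: Grey preparation tray, fixed: flat board 90 x 270 mm, top 8 mm above the bench, 14 mm high rims on its long sides. Origin: centre of its underside. y axis: along the row, towards its green end (flat green block 60 x 30 mm, 14 mm high, at +y). Four places with coloured discs, centres at x = 0, y = +97.5 (nearest the green end), +32.5, -32.5, -97.5 mm.
- solvent_tray: White solvent tray, fixed, 70 x 265 mm, 30 mm high: four open bays in a row, each 60 x 60 mm inside, floor 5 mm above the bench, walls 5 mm. Origin: centre of its underside. y axis: along the row, towards its green end (flat green block at +y; on the opposite side of the room from the grey tray's). Bay centres at x = 0, y = +97.5 (nearest the green end), +32.5, -32.5, -97.5 mm.
- bottle_blue: Reagent bottle of clear glass with a blue screw cap, loose, about 0.13 kg, starts standing on the blue disc (within 2 mm of its centre). 96 mm tall; body 46 mm in diameter up to 54 mm, then a 30 mm neck; cap 38 mm in diameter from 74 to 96 mm above the base: grip it by the cap. Origin: centre of its underside; z up through the cap.
- bottle_red: Reagent bottle of clear glass with a red screw cap, loose, about 0.13 kg, starts standing on the red disc (within 2 mm of its centre). 96 mm tall; body 46 mm in diameter up to 54 mm, then a 30 mm neck; cap 38 mm in diameter from 74 to 96 mm above the base: grip it by the cap. Origin: centre of its underside; z up through the cap.
- bottle_yellow: Reagent bottle of clear glass with a yellow screw cap, loose, about 0.13 kg, starts standing on the yellow disc (within 2 mm of its centre). 96 mm tall; body 46 mm in diameter up to 54 mm, then a 30 mm neck; cap 38 mm in diameter from 74 to 96 mm above the base: grip it by the cap. Origin: centre of its underside; z up through the cap.
- bottle_white: Reagent bottle of amber (brown) glass with a white screw cap, loose, about 0.13 kg, starts standing on the white disc (within 2 mm of its centre). 96 mm tall; body 46 mm in diameter up to 54 mm, then a 30 mm neck; cap 38 mm in diameter from 74 to 96 mm above the base: grip it by the cap. Origin: centre of its underside; z up through the cap.
- disc_blue: Blue disc fixed on the preparation tray under the blue-capped bottle, 60 mm in diameter, 4 mm thick (top 12 mm above the bench). It stays behind and shows where that bottle stood. Origin: centre of its underside.
- disc_red: Red disc fixed on the preparation tray under the red-capped bottle, 60 mm in diameter, 4 mm thick (top 12 mm above the bench). It stays behind and shows where that bottle stood. Origin: centre of its underside.
- disc_yellow: Yellow disc fixed on the preparation tray under the yellow-capped bottle, 60 mm in diameter, 4 mm thick (top 12 mm above the bench). It stays behind and shows where that bottle stood. Origin: centre of its underside.
- disc_white: White disc fixed on the preparation tray under the white-capped bottle, 60 mm in diameter, 4 mm thick (top 12 mm above the bench). It stays behind and shows where that bottle stood. Origin: centre of its underside.
Things that resemble listed ones, but are neither listed nor needed, are in the scene too. What is shaped like the bottle_white but turquoise is not meant.

How it is judged:
At the end, for the whole second after the job is handed in: Each bottle stands in the white tray's bay with the same rank from the green end as its disc has on the grey tray: within 12 mm of the bay's centre along each tray axis, base within 5 mm of the bay's floor, upright within 0.1 rad, slower than 0.02 m/s (x of bottle_blue in the frame of solvent_tray between -0.012 and 0.012 m and z of bottle_blue in the frame of solvent_tray between 0 and 0.01 m and angle between each of bottle_blue, bottle_red, bottle_yellow, bottle_white's own z axis and vertical below 0.1 rad and linear speed of each of bottle_blue, bottle_red, bottle_yellow, bottle_white below 0.02 m/s and ((y of disc_blue in the frame of prep_tray between -0.1175 and -0.0775 m and y of bottle_blue in the frame of solvent_tray between -0.1095 and -0.0855 m) or (y of disc_blue in the frame of prep_tray between -0.0525 and -0.0125 m and y of bottle_blue in the frame of solvent_tray between -0.0445 and -0.0205 m) or (y of disc_blue in the frame of prep_tray between 0.0125 and 0.0525 m and y of bottle_blue in the frame of solvent_tray between 0.0205 and 0.0445 m) or (y of disc_blue in the frame of prep_tray between 0.0775 and 0.1175 m and y of bottle_blue in the frame of solvent_tray between 0.0855 and 0.1095 m)) and x of bottle_red in the frame of solvent_tray between -0.012 and 0.012 m and z of bottle_red in the frame of solvent_tray between 0 and 0.01 m and ((y of disc_red in the frame of prep_tray between -0.1175 and -0.0775 m and y of bottle_red in the frame of solvent_tray between -0.1095 and -0.0855 m) or (y of disc_red in the frame of prep_tray between -0.0525 and -0.0125 m and y of bottle_red in the frame of solvent_tray between -0.0445 and -0.0205 m) or (y of disc_red in the frame of prep_tray between 0.0125 and 0.0525 m and y of bottle_red in the frame of solvent_tray between 0.0205 and 0.0445 m) or (y of disc_red in the frame of prep_tray between 0.0775 and 0.1175 m and y of bottle_red in the frame of solvent_tray between 0.0855 and 0.1095 m)) and x of bottle_yellow in the frame of solvent_tray between -0.012 and 0.012 m and z of bottle_yellow in the frame of solvent_tray between 0 and 0.01 m and ((y of disc_yellow in the frame of prep_tray between -0.1175 and -0.0775 m and y of bottle_yellow in the frame of solvent_tray between -0.1095 and -0.0855 m) or (y of disc_yellow in the frame of prep_tray between -0.0525 and -0.0125 m and y of bottle_yellow in the frame of solvent_tray between -0.0445 and -0.0205 m) or (y of disc_yellow in the frame of prep_tray between 0.0125 and 0.0525 m and y of bottle_yellow in the frame of solvent_tray between 0.0205 and 0.0445 m) or (y of disc_yellow in the frame of prep_tray between 0.0775 and 0.1175 m and y of bottle_yellow in the frame of solvent_tray between 0.0855 and 0.1095 m)) and x of bottle_white in the frame of solvent_tray between -0.012 and 0.012 m and z of bottle_white in the frame of solvent_tray between 0 and 0.01 m and ((y of disc_white in the frame of prep_tray between -0.1175 and -0.0775 m and y of bottle_white in the frame of solvent_tray between -0.1095 and -0.0855 m) or (y of disc_white in the frame of prep_tray between -0.0525 and -0.0125 m and y of bottle_white in the frame of solvent_tray between -0.0445 and -0.0205 m) or (y of disc_white in the frame of prep_tray between 0.0125 and 0.0525 m and y of bottle_white in the frame of solvent_tray between 0.0205 and 0.0445 m) or (y of disc_white in the frame of prep_tray between 0.0775 and 0.1175 m and y of bottle_white in the frame of solvent_tray between 0.0855 and 0.1095 m))); the robot touches nothing.
It fails at once if a bottle is tipped by more than about 30 degrees (angle between any of bottle_blue, bottle_red, bottle_yellow, bottle_white's own z axis and vertical above 0.55 rad).
It fails at once if a bottle is dropped (falls free at more than 0.7 m/s, a fall of about 25 mm) ((linear speed of bottle_blue above 0.7 m/s and contact force between the fingers and bottle_blue below 0.1 N) or (linear speed of bottle_red above 0.7 m/s and contact force between the fingers and bottle_red below 0.1 N) or (linear speed of bottle_yellow above 0.7 m/s and contact force between the fingers and bottle_yellow below 0.1 N) or (linear speed of bottle_white above 0.7 m/s and contact force between the fingers and bottle_white below 0.1 N)).
It also fails if it takes over 106 s, if anything falls off the work surface, if the arm or the gripper's body presses on something with over 40 N, if the wrist force passes 120 N, or if a joint passes its speed limit or range.

## Working session

There is one attempt and no reset: what is moved stays moved. The work goes in short steps, Python scripts to look and compute and a shell command to move; the robot and the scene stay as the last step left them, time stands still between calls to the robot, and variables do not carry over. Pictures are saved under pics/ and viewed, about 12 in all and at most 16, crops included, and the job is handed in when it is done.

```bash
mkdir -p pics; python3 - <<'E'
from cell import robot
import cv2
for n in("scene","top"):
    cv2.imwrite(f"pics/{n}0.png",robot.read_camera(n)); c=robot.calibration(n); print(n,c)
print(robot.observe(), robot.tip_extent)
E
```

```text
scene {'intrinsics': array([[378.99714601,   0.        , 249.81175973],
       [  0.        , 378.99714601, 180.21554112],
       [  0.        ,   0.        ,   1.        ]]), 'cam_to_world': array([[-0.61953169, -0.60181474,  0.50398363,  0.85395295],
       [ 0.78487163, -0.48516493,  0.3854757 ,  0.27030905],
       [ 0.01253022,  0.63437687,  0.77292237,  0.60421284],
       [ 0.        ,  0.        ,  0.        ,  1.        ]])}
top {'intrinsics': array([[382.01599096,   0.        , 253.35561151],
       [  0.        , 382.01599096, 197.43744163],
       [  0.        ,   0.        ,   1.        ]]), 'cam_to_world': array([[ 0.00951846,  0.98894943, -0.1479474 ,  0.42359201],
       [-0.99941723,  0.00455833, -0.03382931, -0.03927991],
       [-0.03278108,  0.14818318,  0.98841648,  0.67753733],
       [ 0.        ,  0.        ,  0.        ,  1.        ]])}
{'time': 0.1, 'qpos': array([-1.42299200e+00,  3.42644188e-01,  1.52489384e+00,  7.55943046e-06,
        1.27542695e+00, -1.46021736e-01]), 'qvel': array([-0.00098908, -0.00208489, -0.00248045,  0.00103785,  0.00142315,
        0.00113253]), 'joint_efforts': array([ 1.91415580e-03, -4.32004309e+01, -2.44694370e+01,  7.19506200e-02,
        5.25958103e-02, -4.42281407e-05]), 'tool_pos': array([ 0.15200505, -0.50211815,  0.21182873]), 'tool_rot': array([2.99030326, 1.56942398, 1.71333079]), 'contact_force': array([-0.06820221,  0.3332991 ,  0.33770182]), 'torque': array([-0.02382573, -0.00459354, -0.00219754]), 'opening': 0.09162746245565166} 0.025
```

View pics/top0.png

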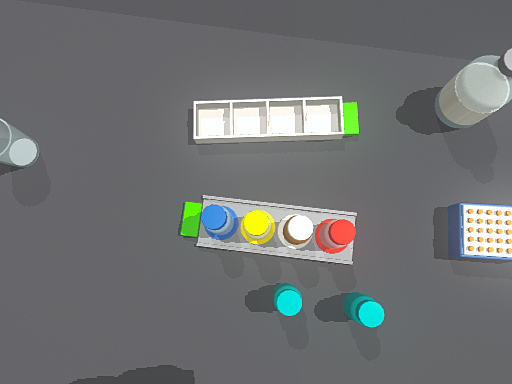

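View pics/scene0.png

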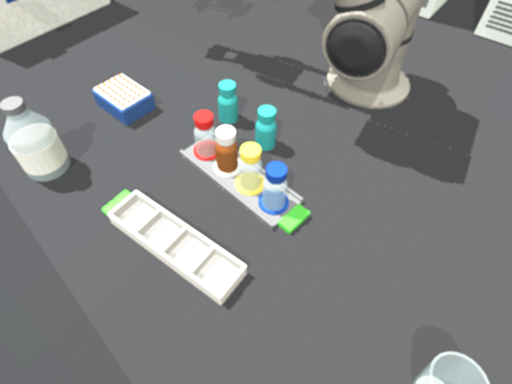

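Scene: the grey tray runs from (192,220, its green end) to (355,240), with caps blue (214,215), yellow (257,225), white (299,230), red (342,234). The white tray spans (194,120) to (343,118) and its green end is at right, (350,118). So blue goes in the rightmost bay, then yellow, white, and red in the leftmost.
Lookalikes are the turquoise bottles at (288,300) and (370,312), the large bottle at (475,95), the blue rack at (487,232) and the glass at (18,150). None of these is chosen.

```bash
cat > h.py <<'E'
from cell import robot
import cv2, numpy as np
from scipy.spatial.transform import Rotation as R
def ray(n,uv,z):
    c=robot.calibration(n);T=c["cam_to_world"];d=np.linalg.inv(c["intrinsics"])@[uv[0],uv[1],1.]
    d=T[:3,:3]@(d*[1,-1,-1]);o=T[:3,3];return (o+d*(z-o[2])/d[2])[:2]
def hsv(n):
    im=robot.read_camera(n);return im,cv2.cvtColor(im,cv2.COLOR_BGR2HSV)
def blobs(m,mina=80):
    k,l,s,c=cv2.connectedComponentsWithStats(m.astype(np.uint8));return [(l==i,s[i],c[i]) for i in range(1,k) if s[i][4]>=mina]
H={'blue':((100,150,60),(125,255,255)),'red':((0,150,60),(6,255,255)),'yellow':((25,150,60),(34,255,255)),'green':((45,150,80),(70,255,255))}
def rot(): # tool axes as columns
    s=robot.observe();r=R.from_euler('xyz',s['tool_rot']).as_matrix();return s,r
def go(p,jaw=None):
    "tool-frame translation & twist to put TCP at p pointing down, jaw axis along +-jaw(2D)"
    s,r=rot();x=np.array([0,0,-1.]);tw=None
    if jaw is not None:
        z=np.array([*jaw,0])/np.linalg.norm(jaw); z=z*np.sign(z@r[:,2])
        t=np.c_[x,np.cross(z,x),z]; tw=R.from_matrix(r.T@t).as_rotvec().round(4)
    return (r.T@(np.array(p)-s['tool_pos'])).round(4),tw
E
python3 - <<'E'
from h import *
im,h=hsv("top")
sub=h.copy()
for n,(a,b) in H.items():
    for m,s,c in blobs(cv2.inRange(h,a,b)>0): print(n,s,c.round(1))
w=(h[...,1]<60)&(h[...,2]>110)
for m,s,c in blobs(w,300):
    pts=np.argwhere(m)[:,::-1].astype(np.float32); r=cv2.minAreaRect(pts); print('w',s,c.round(1),r)
    if s[4]>1500 and s[0]<250 and s[0]>150:
        b=cv2.boxPoints(r); print([ray('top',p,.03).round(4) for p in b])
s,r=rot();print(r.round(3))
cv2.imwrite("pics/crop1.png",cv2.resize(im[85:275,170:370],None,fx=4,fy=3.15*4/4+.0,interpolation=cv2.INTER_CUBIC))
E
```

```text
blue [201 205  25  24 479] [213.3 216.6]
blue [205 206  33  34 211] [225.4 227.9]
red [315 219  32  34 234] [326. 240.]
red [329 219  27  26 532] [341.9 231.8]
yellow [241 210  34  34 729] [257.1 225.4]
green [343 102  16  34 464] [350.4 118.4]
green [181 202  21  35 574] [191.  218.9]
w [ 437   55   75   74 3615] [475.1  92. ] ((473.682373046875, 91.73388671875), (55.423309326171875, 82.2833023071289), 58.392494201660156)
w [  167    67   218   205 27695] [278.6 156.1] ((275.35858154296875, 168.35304260253906), (217.99813842773438, 202.0780029296875), 1.1017061471939087)
[array([0.4011, 0.1314]), array([0.7635, 0.1403]), array([ 0.7525, -0.2522]), array([ 0.3981, -0.2311])]
w [   0  118   40   49 1308] [ 16.5 145.8] ((19.5, 142.0), (48.0, 39.0), 90.0)
w [ 423  155   89  154 4196] [478.3 224.9] ((467.0, 231.5), (153.0, 88.0), 90.0)
w [ 463  205   49   53 1818] [486.2 230.6] ((487.0, 231.0), (52.0, 48.0), 90.0)
w [264 262  69  36 577] [299.9 277.2] ((298.3746643066406, 279.9090576171875), (67.2652359008789, 32.339054107666016), 6.911227226257324)
[[-0.     0.957  0.29 ]
 [ 0.001  0.29  -0.957]
 [-1.     0.    -0.001]]
```

View pics/crop1.png

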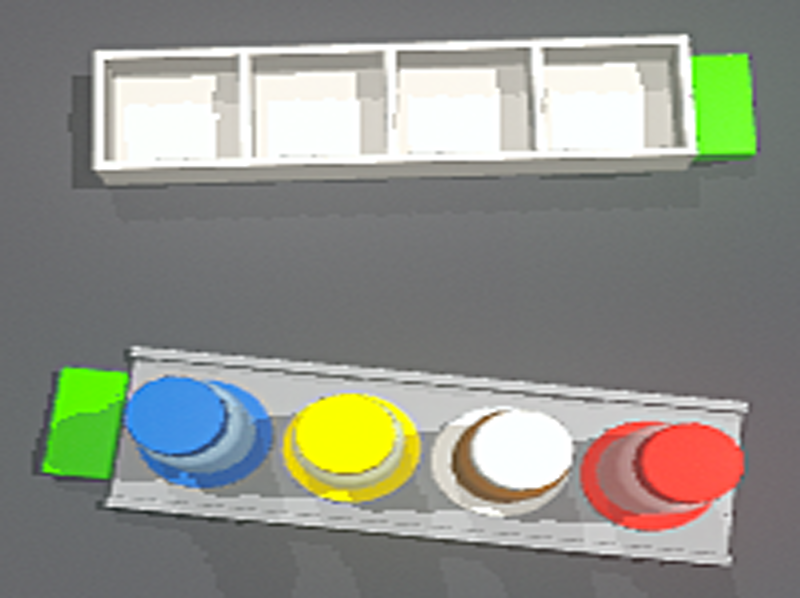

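The crop confirms the order. In crop pixels the caps are blue (176,415), yellow (345,433), white with amber glass (522,450) and red (690,463). The white tray's rim corners are at (93,50), (690,36), (697,157) and (93,163), with its green end at right.

```bash
python3 - <<'E'
from h import *
px=lambda x,y:((x+.5)/4-.5+170,(y+.5)/3.15-.5+85)
im,h=hsv("scene")
C=np.array([ray('top',px(*p),.03) for p in [(93,50),(690,36),(697,157),(93,163)]])
print('tray edges',[np.linalg.norm(C[i]-C[(i+1)%4]).round(4) for i in range(4)])
c=C.mean(0);u=(C[1]+C[2]-C[0]-C[3]);u/=np.linalg.norm(u);print('tray c',c.round(4),'u',u.round(3))
for n,k in zip(['blue','yellow','white','red'],[.0975,.0325,-.0325,-.0975]): print('bay',n,(c+u*k).round(4))
caps=np.array([ray('top',px(*p),.108) for p in [(176,415),(345,433),(522,450),(690,463)]])
print('caps',caps.round(4),np.linalg.norm(np.diff(caps,axis=0),axis=1).round(4))
v=caps[0]-caps[3];v/=np.linalg.norm(v);m=caps.mean(0);print('v',v.round(3))
fit=[(m+v*k).round(4) for k in (.0975,.0325,-.0325,-.0975)];print('fit',fit)
# scene check: cap+disc blobs, ray onto cap
for n in('blue','yellow','red'):
    for mm,s,cc in blobs(cv2.inRange(h,*H[n])>0,60): print(n,s,cc.round(1),ray('scene',cc,.1).round(4))
jaw=[-v[1],v[0]]; print('jaw',np.round(jaw,3)); print('above blue',go([*fit[0],.2],jaw))
E
```

```text
tray edges [np.float64(0.2659), np.float64(0.0706), np.float64(0.2649), np.float64(0.0667)]
tray c [ 0.6649 -0.0407] u [ 0.02 -1.  ]
bay blue [ 0.6668 -0.1382]
bay yellow [ 0.6656 -0.0732]
bay white [ 0.6643 -0.0082]
bay red [0.663  0.0567]
caps [[ 0.4798  0.0397]
 [ 0.4716 -0.0239]
 [ 0.464  -0.0897]
 [ 0.4584 -0.1515]] [0.0641 0.0662 0.062 ]
v [0.111 0.994]
fit [array([0.4793, 0.0405]), array([ 0.472 , -0.0241]), array([ 0.4648, -0.0887]), array([ 0.4576, -0.1532])]
blue [266 161  21  22 368] [276.  171.6] [0.4809 0.0425]
blue [260 196  28  18 101] [274.5 207.9] [0.5457 0.0862]
red [194 111  19  19 237] [203.5 120.6] [ 0.4631 -0.1465]
jaw [-0.994  0.111]
above blue (array([ 0.0124,  0.4704, -0.4247]), array([-1.1655e+00, -6.0000e-04, -6.0000e-04]))
```

```bash
cat > t.py <<'E'
import sys
from h import *
C={'b':(.4798,.041),'y':(.472,-.0241),'w':(.4645,-.089),'r':(.4585,-.152)}
B={'b':(.6668,-.1382),'y':(.6656,-.0732),'w':(.6643,-.0082),'r':(.663,.0567)}
jc,jb=(-.994,.111),(1,.02)
d,k,z=sys.argv[1:4]
print(*go([*({'c':C,'b':B}[d][k]),float(z)],{'c':jc,'b':jb}[d]))
E
python3 -m creep '[{"translation":[0.012,0.47,-0.425],"twist":[-1.166,0,0],"hand":100},{"translation":[0.012,0.47,-0.425],"twist":[-1.166,0,0],"hand":100},{"translation":[0.012,0.47,-0.425],"twist":[-1.166,0,0],"hand":100},{"translation":[0.012,0.47,-0.425],"twist":[-1.166,0,0],"hand":100},{"translation":[0.012,0.47,-0.425],"twist":[-1.166,0,0],"hand":100}]' 15; python3 t.py c b .2
```

```text
time: 0.7
tool_pos: [0.2814, -0.2865, 0.2077]
tool_rot: [1.652, 1.57, 1.131]
contact_force: [1.2, -0.1, -0.5]
opening: 0.0917
[0.0079 0.3828 0.0088] [-4.104e-01  1.000e-04 -6.000e-04]
```

```bash
python3 -m creep '[{"translation":[0.008,0.383,0.009],"twist":[-0.41,0,0],"hand":100},{"translation":[0.008,0.383,0.009],"twist":[-0.41,0,0],"hand":100},{"translation":[0.008,0.383,0.009],"twist":[-0.41,0,0],"hand":100},{"translation":[0.008,0.383,0.009],"twist":[-0.41,0,0],"hand":100},{"translation":[0.008,0.383,0.009],"twist":[-0.41,0,0],"hand":100}]' 15; python3 t.py c b .2
```

```text
time: 1.2
tool_pos: [0.4109, -0.0725, 0.2028]
tool_rot: [0.304, 1.57, 0.193]
contact_force: [1.2, -0.3, 0.5]
opening: 0.0921
[0.0029 0.1204 0.0559] [-0.0002  0.0008 -0.0003]
```

```bash
python3 -m creep '[{"translation":[0.003,0.12,0.056],"twist":[0,0,0],"hand":100},{"translation":[0.003,0.12,0.056],"twist":[0,0,0],"hand":100},{"translation":[0.003,0.12,0.056],"twist":[0,0,0],"hand":100},{"translation":[0.003,0.12,0.056],"twist":[0,0,0],"hand":100},{"translation":[0.003,0.12,0.056],"twist":[0,0,0],"hand":100}]' 15; python3 t.py c b .105; python3 - <<'E'
from h import *
cv2.imwrite("pics/s1.png",cv2.resize(robot.read_camera("scene")[60:260,120:360],None,fx=3,fy=3))
E
```

```text
time: 1.7
tool_pos: [0.4796, 0.041, 0.1994]
tool_rot: [-2.674, 1.57, -2.784]
contact_force: [-0.8, -0.9, 0.6]
opening: 0.0918
[0.0944 0.     0.0003] [ 0.0018 -0.0004  0.0002]
```

View pics/s1.png

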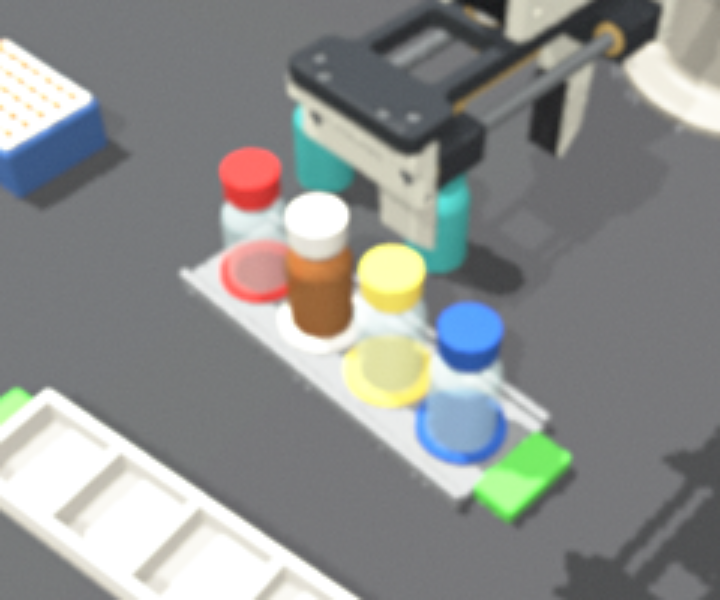

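```bash
python3 - <<'E'
from h import *
s,r=rot();p=s['tool_pos'];print(s['tool_pos'],s['qvel'].round(3),s['time'],r.round(2))
def proj(n,P):
    c=robot.calibration(n);T=np.linalg.inv(c["cam_to_world"]);q=(T@[*P,1])[:3]*[1,-1,-1];q=c["intrinsics"]@q;return q[:2]/q[2]
for sgn in(-1,0,1):
    P=p+r[:,0]*.025+r[:,2]*.055*sgn; print(P.round(3),proj('scene',P).round(0),((proj('scene',P)-[120,60])*3).round(0), proj('top',P).round(0))
cv2.imwrite("pics/s2.png",robot.read_camera("top"))
E
```

```text
[0.47936842 0.04025494 0.19954492] [-0.025 -0.013  0.008  0.    -0.001  0.001] 1.75 [[-0.    0.11  0.99]
 [-0.    0.99 -0.11]
 [-1.   -0.   -0.  ]]
[0.425 0.046 0.175] [300. 124.] [541. 192.] [201. 253.]
[0.479 0.04  0.175] [278. 140.] [475. 240.] [206. 212.]
[0.534 0.034 0.175] [255. 158.] [404. 293.] [212. 172.]
```

View pics/s2.png

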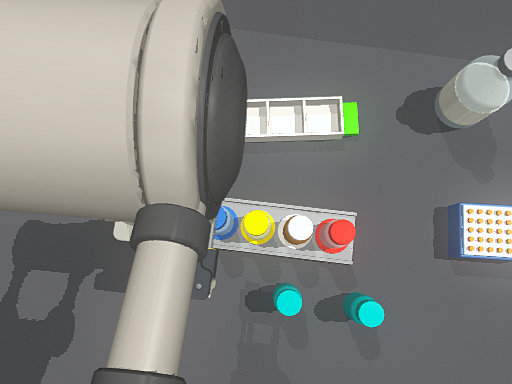

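The top view is blocked by the arm. The fingers in the last scene picture don't quite match the projected TCP, so I'm looking again now that the arm is at rest.

```bash
python3 - <<'E'
from h import *
im=robot.read_camera("scene");s=robot.observe();print(s['time'],s['tool_pos'],s['qpos'].round(3))
for u,v in((300,124),(278,140),(255,158)): cv2.circle(im,(u,v),2,(255,0,255),-1)
cv2.imwrite("pics/s3.png",cv2.resize(im[0:240,120:440],None,fx=2.5,fy=2.5))
E
```

```text
1.85 [0.47938363 0.03956566 0.19988606] [-0.077  0.273  1.661 -0.     1.208  0.036]
```

View pics/s3.png

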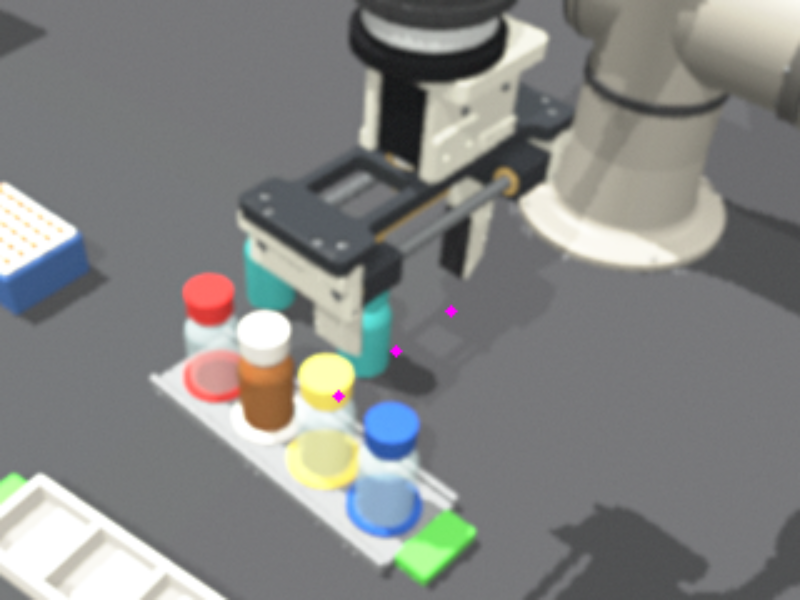

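The markers should sit on the fingertips: predicted near tip (338,395) in the crop, seen at (340,350), about 17 px higher in the full image. Before any descent I'll move the gripper to where both cameras see the fingertips and triangulate them.

```bash
python3 -m creep '[{"translation":[0,-0.25,0],"twist":[0,0,0],"hand":100},{"translation":[0,-0.25,0],"twist":[0,0,0],"hand":100},{"translation":[0,-0.25,0],"twist":[0,0,0],"hand":100},{"translation":[0,-0.25,0],"twist":[0,0,0],"hand":100},{"translation":[0,-0.25,0],"twist":[0,0,0],"hand":100}]' 15;python3 - <<'E'
from h import *
a=robot.read_camera("scene");b=robot.read_camera("top");s,r=rot();p=s['tool_pos'];print(p)
def proj(n,P):
    c=robot.calibration(n);T=np.linalg.inv(c["cam_to_world"]);q=(T@[*P,1])[:3]*[1,-1,-1];q=c["intrinsics"]@q;return q[:2]/q[2]
for n,im in(("scene",a),("top",b)):
  for sg in(-1,1):
    q=proj(n,p+r[:,0]*.025+r[:,2]*.055*sg);print(n,q.round(1));cv2.circle(im,tuple(int(v) for v in q),1,(255,0,255),-1)
a=cv2.resize(a[0:200,100:360],(520,400));b=cv2.resize(b[60:360,250:450],(0,0),fx=2,fy=2)
o=np.zeros((600,800,3),np.uint8);o[:400,:400]=a[:, :400];o[:,400:]=b
cv2.imwrite("pics/s4.png",o)
E
```

```text
time: 2.35
tool_pos: [0.4499, -0.2107, 0.2003]
tool_rot: [-0.331, 1.57, -0.446]
contact_force: [0.2, 0.8, -0.5]
opening: 0.0918
[ 0.44962985 -0.21431905  0.20001991]
scene [201.   60.6]
scene [155.   84.2]
top [398.2 278.6]
top [404.6 194. ]
```

View pics/s4.png

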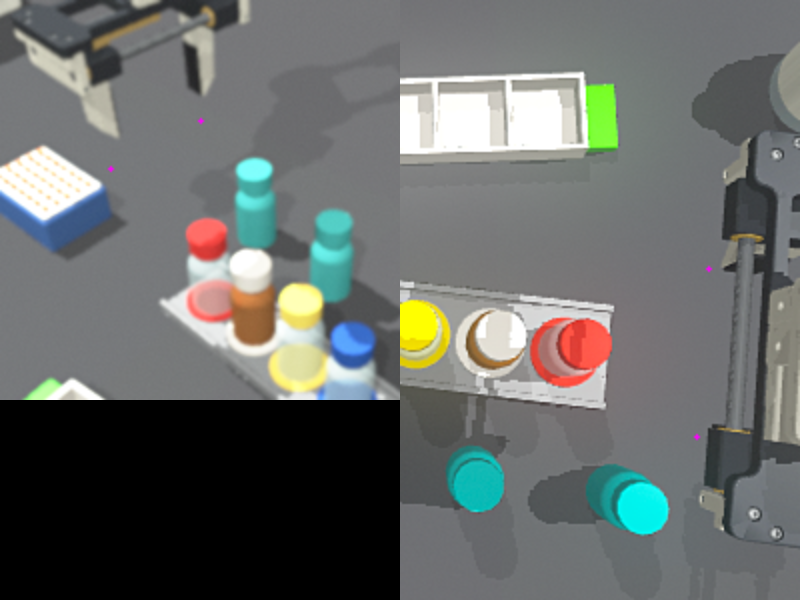

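```bash
python3 - <<'E'
from h import *
im=robot.read_camera("top")[110:330,395:450];sc=robot.read_camera("scene")[20:110,120:230]
o=np.zeros((600,800,3),np.uint8)
a=cv2.resize(sc,None,fx=5,fy=5,interpolation=cv2.INTER_CUBIC)[:, :550];o[:450,:550]=a
b=cv2.resize(im[50:170],None,fx=4.5,fy=5,interpolation=cv2.INTER_CUBIC);o[:600,552:799]=b[:,:247]
cv2.imwrite("pics/s5.png",o)
def tri(us,ut):
    A=[];y=[]
    for n,u in(("scene",us),("top",ut)):
        c=robot.calibration(n);T=c["cam_to_world"];d=T[:3,:3]@(np.linalg.inv(c["intrinsics"])@[*u,1.]*[1,-1,-1]);d/=np.linalg.norm(d)
        M=np.eye(3)-np.outer(d,d);A.append(M);y.append(M@T[:3,3])
    s=np.linalg.lstsq(np.vstack(A),np.hstack(y),rcond=None);return s[0].round(4),s[1]
print(tri((155,67.5),(412.5,191)),robot.observe()['tool_pos'])
E
```

```text
(array([ 0.5014, -0.2165,  0.2116]), array([3.0678277e-06])) [ 0.45016013 -0.20946817  0.19983494]
```

View pics/s5.png

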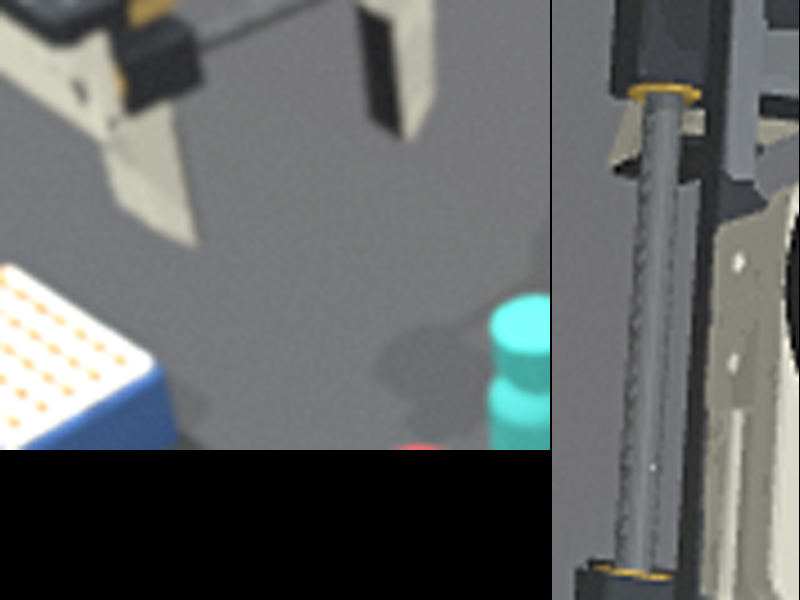

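```bash
python3 - <<'E'
from h import *
def tri(us,ut):
    A=[];y=[]
    for n,u in(("scene",us),("top",ut)):
        c=robot.calibration(n);T=c["cam_to_world"];d=T[:3,:3]@(np.linalg.inv(c["intrinsics"])@[*u,1.]*[1,-1,-1]);d/=np.linalg.norm(d)
        M=np.eye(3)-np.outer(d,d);A.append(M);y.append(M@T[:3,3])
    s=np.linalg.lstsq(np.vstack(A),np.hstack(y),rcond=None);return s[0].round(4),s[1]
s,r=rot();print(r.T.round(2))
for t in((408.3,193),(408.3,195)):
    P,e=tri((159,69),t);print(P,e,'tool frame',(r.T@(P-s['tool_pos'])).round(4))
print('cap-blue tri',tri((276,171.6),(213.3,216.6)))
E
```

```text
[[ 0.    0.   -1.  ]
 [ 0.12  0.99  0.  ]
 [ 0.99 -0.12  0.  ]]
[ 0.4986 -0.2111  0.2097] [9.81911454e-06] tool frame [-0.0099  0.0041  0.0483]
[ 0.4968 -0.2123  0.208 ] [4.22300205e-06] tool frame [-0.0082  0.0027  0.0467]
cap-blue tri (array([0.4802, 0.0417, 0.0987]), array([1.94017642e-07]))
```

Triangulated, the fingertip corner lies about 34 mm higher than the reported TCP implies. The cap checks out in both views at (0.480, 0.042, 0.099). I'll trust the images, so a reading of z ≈ 0.071 should be cap height, and I'll check it from near while descending.

```bash
python3 -m creep '[{"translation":[0.02,0.2535,0.0005],"twist":[0,0,0],"hand":100},{"translation":[0.02,0.2535,0.0005],"twist":[0,0,0],"hand":100},{"translation":[0.02,0.2535,0.0005],"twist":[0,0,0],"hand":100},{"translation":[0.02,0.2535,0.0005],"twist":[0,0,0],"hand":100},{"translation":[0.06,0.2535,0.0005],"twist":[0,0,0],"hand":100}]' 15;python3 - <<'E'
from h import *
def proj(n,P):
    c=robot.calibration(n);T=np.linalg.inv(c["cam_to_world"]);q=(T@[*P,1])[:3]*[1,-1,-1];q=c["intrinsics"]@q;return q[:2]/q[2]
print('old view, z+.034:',[proj('scene',P).round(1) for P in((.534,.034,.209),(.425,.046,.209))])
im=robot.read_camera("scene");s,r=rot();p=s['tool_pos']
for sg in(-1,1):
  for y in(-.0095,.0095):
    P=p+r[:,0]*.025+r[:,2]*.047*sg+r[:,1]*y+[0,0,.034];q=proj('scene',P)
    cv2.circle(im,tuple(int(round(v*16)) for v in q),16,(255,0,255),-1,shift=4)
cv2.imwrite("pics/s6.png",cv2.resize(im[90:220,200:370],None,fx=4.5,fy=4.5,interpolation=cv2.INTER_CUBIC))
E
python3 t.py c b .105
```

```text
time: 3.05
tool_pos: [0.4805, 0.0316, 0.1546]
tool_rot: [0.142, 1.563, 0.027]
contact_force: [1.1, 0.2, -0.3]
opening: 0.0919
old view, z+.034: [array([255.1, 141.8]), array([302.6, 107.8])]
[0.0431 0.005  0.003 ] [-0.0025 -0.0036 -0.0035]
```

View pics/s6.png

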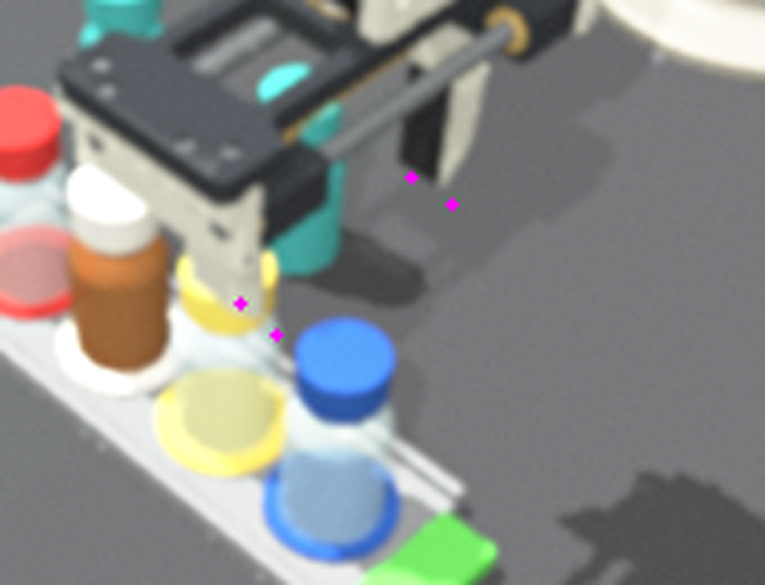

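With the 34 mm offset the markers come within about 4 px of the tips, near pad corner (262,318) against (277,335). The leftover is about 6 mm along y. I'll adopt true = reading + (0, −6, +34) mm and descend.

```bash
sed -i 's/^print.*/x,y={"c":C,"b":B}[d][k]\nprint(*go([x,y+.006,float(z)-.034],{"c":jc,"b":jb}[d]),"| true TCP",(rot()[0]["tool_pos"]+[0,-.006,.034]).round(4),"F",rot()[0]["contact_force"].round(1))/' t.py; python3 t.py c b .135; python3 t.py c b .102
```

```text
[0.0471 0.011  0.0023] [-0.0025 -0.0036 -0.0035] | true TCP [0.4764 0.0302 0.1821] F [-4.2  3.7 -5.5]
[0.0801 0.0108 0.0024] [-0.0025 -0.0036 -0.0035] | true TCP [0.4764 0.0302 0.1821] F [-4.2  3.7 -5.5]
```

```bash
python3 -m creep '[{"translation":[0,0.011,0.0025],"twist":[0,-0.004,-0.004],"hand":100},{"translation":[0.02,0.011,0.0025],"twist":[0,-0.004,-0.004],"hand":100},{"translation":[0.047,0.011,0.0025],"twist":[0,-0.004,-0.004],"hand":100},{"translation":[0.047,0.011,0.0025],"twist":[0,-0.004,-0.004],"hand":100},{"translation":[0.047,0.011,0.0025],"twist":[0,-0.004,-0.004],"hand":100}]' 15;python3 - <<'E'
from h import *
im=robot.read_camera("scene")
cv2.imwrite("pics/s7.png",cv2.resize(im[90:220,200:370],None,fx=4.5,fy=4.5,interpolation=cv2.INTER_CUBIC))
E
python3 t.py c b .102
```

```text
time: 3.6
tool_pos: [0.4794, 0.0476, 0.1015]
tool_rot: [-2.508, 1.57, -2.621]
contact_force: [0.3, -0.4, 0.3]
opening: 0.0915
[ 0.0341 -0.0004 -0.0004] [-0.002   0.0013  0.0003] | true TCP [0.4802 0.0414 0.1361] F [ 0.4 -0.9  0.7]
```

View pics/s7.png

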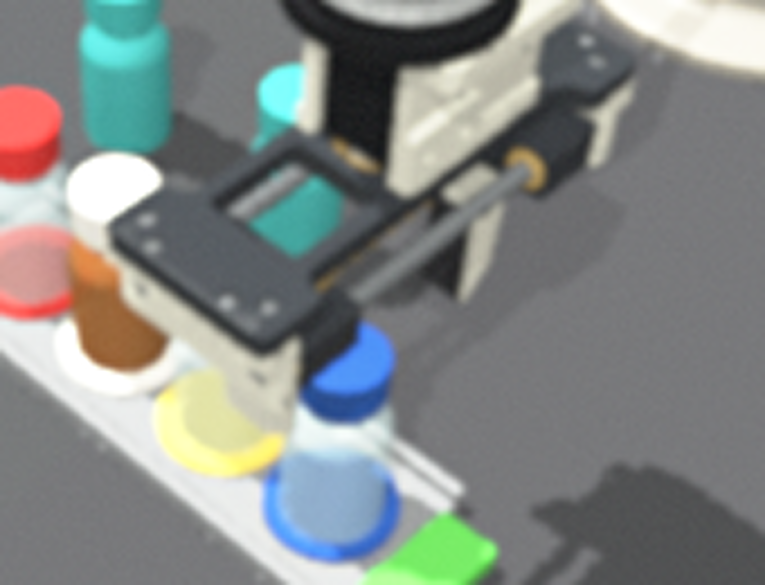

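The fingers straddle the blue cap: the tips at about (262,428) and (450,295) have their midpoint (356,361) near the cap centre (345,357). I'll descend to cap height and close.

```bash
python3 -m creep '[{"translation":[0.02,0,0],"twist":[0,0,0],"hand":100},{"translation":[0.034,0,0],"twist":[0,0,0],"hand":100},{"translation":[0.034,0,0],"twist":[0,0,0],"hand":100},{"translation":[0.034,0,0],"twist":[0,0,0],"hand":60},{"translation":[0.034,0,0],"twist":[0,0,0],"hand":50}]' 15; python3 t.py c b .102; python3 -m creep '[{"translation":[0,0,0],"twist":[0,0,0],"hand":0},{"translation":[0,0,0],"twist":[0,0,0],"hand":0},{"translation":[0,0,0],"twist":[0,0,0],"hand":0},{"translation":[0,0,0],"twist":[0,0,0],"hand":0},{"translation":[0,0,0],"twist":[0,0,0],"hand":0}]' 20;  python3 t.py c b .102
```

```text
time: 4.15
tool_pos: [0.4811, 0.0473, 0.0694]
tool_rot: [-0.065, 1.567, -0.179]
contact_force: [0.4, -0.5, 0.2]
opening: 0.0803
[ 0.0014 -0.0004 -0.0013] [-0.0021  0.0036  0.0002] | true TCP [0.4811 0.0413 0.1034] F [ 0.4 -0.5  0.2]
time: 4.65
tool_pos: [0.4811, 0.0473, 0.0694]
tool_rot: [-0.068, 1.567, -0.182]
contact_force: [-1.2, 0.4, 0.3]
opening: 0.0407
[ 0.0014 -0.0004 -0.0013] [-0.0021  0.0035  0.0002] | true TCP [0.4811 0.0413 0.1034] F [-1.2  0.4  0.3]
```

```bash
python3 -m creep '[{"translation":[0,0,0],"twist":[0,0,0],"hand":0},{"translation":[0,0,0],"twist":[0,0,0],"hand":0},{"translation":[0,0,0],"twist":[0,0,0],"hand":0}]' 20; python3 -m creep '[{"translation":[-0.005,0,0],"twist":[0,0,0],"hand":0},{"translation":[-0.01,0,0],"twist":[0,0,0],"hand":0},{"translation":[-0.015,0,0],"twist":[0,0,0],"hand":0},{"translation":[-0.015,0,0],"twist":[0,0,0],"hand":0}]' 20;  python3 t.py c b .102; python3 t.py b b .19
```

```text
time: 4.95
tool_pos: [0.481, 0.0473, 0.0694]
tool_rot: [-0.081, 1.568, -0.194]
contact_force: [-0.1, 0.8, 0.2]
opening: 0.0377
time: 5.35
tool_pos: [0.4815, 0.0473, 0.0852]
tool_rot: [-0.032, 1.566, -0.145]
contact_force: [0.5, 0.3, -2.1]
opening: 0.0373
[ 0.0172 -0.0005 -0.0018] [-0.0021  0.005   0.0002] | true TCP [0.4815 0.0413 0.1192] F [ 0.5  0.3 -2.1]
[-0.0697 -0.1574  0.2047] [-0.1333  0.0049  0.0005] | true TCP [0.4815 0.0413 0.1192] F [ 0.5  0.3 -2.1]
```

```bash
python3 -m creep '[{"translation":[-0.015,0,0.005],"twist":[0,0,0],"hand":0},{"translation":[-0.04,0,0.015],"twist":[0,0,0],"hand":0},{"translation":[-0.065,-0.003,0.03],"twist":[0,0,0],"hand":0},{"translation":[-0.085,-0.01,0.05],"twist":[-0.03,0,0],"hand":0},{"translation":[-0.09,-0.025,0.075],"twist":[-0.06,0,0],"hand":0}]' 25;python3 t.py b b .19;
```

```text
time: 5.85
tool_pos: [0.5542, 0.0145, 0.1784]
tool_rot: [-0.032, 1.562, -0.083]
contact_force: [0.2, 0.4, -2.9]
opening: 0.0376
[ 0.0235 -0.1408  0.1196] [-0.0706  0.0091  0.0006] | true TCP [0.5542 0.0085 0.2124] F [ 0.2  0.4 -2.9]
```

```bash
python3 -m creep '[{"translation":[0,-0.022,0.02],"twist":[-0.015,0.009,0],"hand":0},{"translation":[0.004,-0.046,0.04],"twist":[-0.03,0.009,0],"hand":0},{"translation":[0.008,-0.07,0.06],"twist":[-0.045,0.009,0],"hand":0},{"translation":[0.012,-0.094,0.08],"twist":[-0.06,0.009,0],"hand":0},{"translation":[0.018,-0.118,0.1],"twist":[-0.07,0.009,0],"hand":0}]' 25;python3 t.py b b .16;
```

```text
time: 6.35
tool_pos: [0.6489, -0.1095, 0.1612]
tool_rot: [-1.218, 1.57, -1.198]
contact_force: [0.6, 0.6, -2.6]
opening: 0.0376
[ 0.0352 -0.023   0.0174] [-0.0001  0.0002  0.0006] | true TCP [ 0.6489 -0.1155  0.1952] F [ 0.6  0.6 -2.6]
```

```bash
python3 -m creep '[{"translation":[0.005,-0.015,0.011],"twist":[0,0,0],"hand":0},{"translation":[0.02,-0.023,0.0175],"twist":[0,0,0],"hand":0},{"translation":[0.035,-0.023,0.0175],"twist":[0,0,0],"hand":0},{"translation":[0.05,-0.023,0.0175],"twist":[0,0,0],"hand":0},{"translation":[0.055,-0.023,0.0175],"twist":[0,0,0],"hand":0}]' 25;python3 t.py b b .105; python3 - <<'E'
from h import *
im=robot.read_camera("scene")
cv2.imwrite("pics/s8.png",cv2.resize(im[150:310,60:260],None,fx=4,fy=3.7,interpolation=cv2.INTER_CUBIC))
E
```

```text
time: 6.85
tool_pos: [0.6653, -0.1312, 0.1032]
tool_rot: [2.881, 1.566, 2.901]
contact_force: [0.4, 0.3, -1.6]
opening: 0.0376
[ 0.0322 -0.0011  0.0016] [ 0.0002 -0.0045 -0.0012] | true TCP [ 0.6653 -0.1372  0.1372] F [ 0.4  0.3 -1.6]
```

View pics/s8.png

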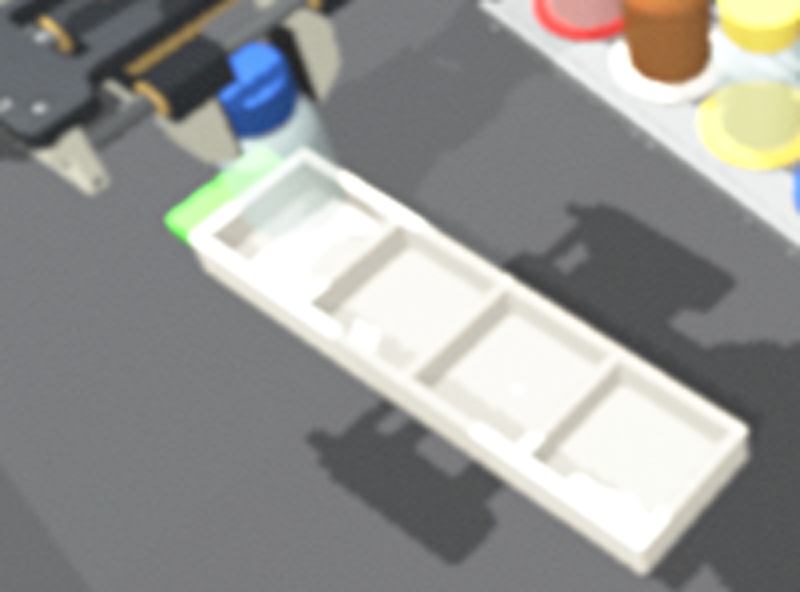

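```bash
python3 - <<'E'
from h import *
def proj(n,P):
    c=robot.calibration(n);T=np.linalg.inv(c["cam_to_world"]);q=(T@[*P,1])[:3]*[1,-1,-1];q=c["intrinsics"]@q;return q[:2]/q[2]
for P in((.6653,-.1372,.131),(.6653,-.1372,.142),(.6653,-.1372,.046),(.6668,-.1382,.005)): print(P,proj('scene',P).round(1),((proj('scene',P)-[60,150])*[4,3.7]).round(0))
# tray corners check from scene picture s8 (rim)
for q in((300,150),(192,232),(640,570),(748,430)):
    print(ray('scene',(q[0]/4+60,q[1]/3.7+150),.03).round(4))
im,h=hsv('scene')
for mm,s,cc in blobs(cv2.inRange(h,*H['blue'])>0,40): print(s,cc.round(1),ray('scene',cc,.131).round(4))
E
```

```text
(0.6653, -0.1372, 0.131) [121.7 173.4] [247.  87.]
(0.6653, -0.1372, 0.142) [120. 169.] [240.  70.]
(0.6653, -0.1372, 0.046) [133.4 204. ] [294. 200.]
(0.6668, -0.1382, 0.005) [137.3 217. ] [309. 248.]
[ 0.6371 -0.1709]
[ 0.7017 -0.1697]
[0.7026 0.1014]
[0.6267 0.0942]
[115 162  19  24 329] [124.  173.5] [ 0.6631 -0.1342]
[260 190  28  24 541] [273.3 201.5] [0.5561 0.089 ]
```

Cap predicted at crop (247,87), seen at (258,90). In the scene frame the cap (−0.134) and the bay centre (−0.134) agree in y, so I'll lower it.

```bash
python3 -m creep '[{"translation":[0.01,-0.001,0.0015],"twist":[0,-0.004,0],"hand":0},{"translation":[0.02,-0.001,0.0015],"twist":[0,-0.004,0],"hand":0},{"translation":[0.03,-0.001,0.0015],"twist":[0,-0.004,0],"hand":0},{"translation":[0.036,-0.001,0.0015],"twist":[0,-0.004,0],"hand":0},{"translation":[0.036,-0.001,0.0015],"twist":[0,-0.004,0],"hand":0}]' 25;python3 t.py b b .0965
```

```text
time: 7.45
tool_pos: [0.6667, -0.1322, 0.0673]
tool_rot: [2.123, 1.569, 2.144]
contact_force: [0.2, 0.6, -1.0]
opening: 0.0372
[ 0.0048 -0.      0.0001] [ 0.0003 -0.0007 -0.0012] | true TCP [ 0.6667 -0.1382  0.1013] F [ 0.2  0.6 -1. ]
```

```bash
python3 -m creep '[{"translation":[0.002,0,0],"twist":[0,0,0],"hand":0},{"translation":[0.004,0,0],"twist":[0,0,0],"hand":0},{"translation":[0.005,0,0],"twist":[0,0,0],"hand":0},{"translation":[0.005,0,0],"twist":[0,0,0],"hand":0}]' 25;python3 t.py b b .0965; python3 -m creep '[{"translation":[0.001,0,0],"twist":[0,0,0],"hand":0},{"translation":[0.001,0,0],"twist":[0,0,0],"hand":0}]' 25;python3 t.py b b .0965
```

```text
time: 7.85
tool_pos: [0.6669, -0.1322, 0.0626]
tool_rot: [1.756, 1.57, 1.777]
contact_force: [1.1, 1.2, -1.1]
opening: 0.0375
[ 0.0001  0.     -0.0001] [ 0.0004 -0.0002 -0.001 ] | true TCP [ 0.6669 -0.1382  0.0966] F [ 1.1  1.2 -1.1]
time: 8.05
tool_pos: [0.667, -0.1323, 0.0624]
tool_rot: [0.939, 1.57, 0.959]
contact_force: [-1.3, 0.9, 3.5]
opening: 0.0372
[-0.0001  0.0001 -0.0002] [ 0.0003  0.0005 -0.0006] | true TCP [ 0.667  -0.1383  0.0964] F [-1.3  0.9  3.5]
```

Contact at the expected height (force z +3.5 N). Releasing and retreating upwards.

```bash
python3 -m creep '[{"translation":[0,0,0],"twist":[0,0,0],"hand":50},{"translation":[0,0,0],"twist":[0,0,0],"hand":90},{"translation":[0,0,0],"twist":[0,0,0],"hand":100},{"translation":[0,0,0],"twist":[0,0,0],"hand":100},{"translation":[0,0,0],"twist":[0,0,0],"hand":100}]' 25; python3 -m creep '[{"translation":[-0.02,0,0],"twist":[0,0,0],"hand":100},{"translation":[-0.06,0,0],"twist":[0,0,0],"hand":100},{"translation":[-0.1,0.02,-0.02],"twist":[0,0,0],"hand":100},{"translation":[-0.1,0.05,-0.05],"twist":[0,0,0],"hand":100},{"translation":[-0.1,0.09,-0.09],"twist":[0,0,0],"hand":100}]' 20;python3 t.py c y .16; python3 - <<'E'
from h import *
im,h=hsv('scene')
for mm,s,cc in blobs(cv2.inRange(h,*H['blue'])>0,40): print(s,cc.round(1),ray('scene',cc,.09).round(4))
E
```

```text
time: 8.55
tool_pos: [0.667, -0.1323, 0.0623]
tool_rot: [1.084, 1.57, 1.105]
contact_force: [-0.3, 0.0, -0.7]
opening: 0.0729
time: 9.05
tool_pos: [0.5801, -0.0488, 0.1636]
tool_rot: [-0.051, 1.567, -0.032]
contact_force: [1.1, 1.5, -1.0]
opening: 0.0919
[ 0.0371  0.0328 -0.1076] [ 1.301e-01  4.100e-03 -1.000e-04] | true TCP [ 0.5801 -0.0548  0.1976] F [ 1.1  1.5 -1. ]
[115 178  23  23 316] [127.6 188.8] [ 0.6651 -0.1375]
[260 190  28  24 541] [273.2 201.5] [0.5304 0.0732]
```

Blue stands in its bay, cap at (0.665, −0.1375). Now yellow.

```bash
python3 -m creep '[{"translation":[0.01,0.015,-0.045],"twist":[0.06,0.004,0],"hand":100},{"translation":[0.03,0.03,-0.09],"twist":[0.1,0.004,0],"hand":100},{"translation":[0.037,0.033,-0.108],"twist":[0.13,0.004,0],"hand":100},{"translation":[0.037,0.033,-0.108],"twist":[0.13,0.004,0],"hand":100},{"translation":[0.037,0.033,-0.108],"twist":[0.13,0.004,0],"hand":100}]' 20;python3 t.py c y .103
```

```text
time: 9.6
tool_pos: [0.4623, -0.0115, 0.1257]
tool_rot: [2.859, 1.558, 2.752]
contact_force: [-0.5, 0.5, 1.1]
opening: 0.0919
[ 0.0565 -0.0057  0.011 ] [ 0.0041 -0.0125 -0.0036] | true TCP [ 0.4623 -0.0175  0.1597] F [-0.5  0.5  1.1]
```

```bash
python3 -m creep '[{"translation":[0,-0.006,0.011],"twist":[0.004,-0.012,-0.004],"hand":100},{"translation":[0,-0.006,0.011],"twist":[0.004,-0.012,-0.004],"hand":100},{"translation":[0.02,-0.006,0.011],"twist":[0.004,-0.012,-0.004],"hand":100},{"translation":[0.04,-0.006,0.011],"twist":[0.004,-0.012,-0.004],"hand":100},{"translation":[0.04,-0.006,0.011],"twist":[0.004,-0.012,-0.004],"hand":100}]' 20;python3 t.py c y .103
```

```text
time: 10.1
tool_pos: [0.4713, -0.0186, 0.0835]
tool_rot: [-3.126, 1.566, 3.046]
contact_force: [-0.0, 1.0, -0.5]
opening: 0.0922
[0.0145 0.0005 0.0007] [-0.0003 -0.0047  0.0001] | true TCP [ 0.4713 -0.0246  0.1175] F [-0.   1.  -0.5]
```

```bash
python3 -m creep '[{"translation":[0.01,0,0.0005],"twist":[0,-0.004,0],"hand":100},{"translation":[0.0145,0,0.0005],"twist":[0,-0.004,0],"hand":60},{"translation":[0.0145,0,0.0005],"twist":[0,-0.004,0],"hand":0},{"translation":[0.0145,0,0.0005],"twist":[0,-0.004,0],"hand":0},{"translation":[0.0145,0,0.0005],"twist":[0,-0.004,0],"hand":0}]' 20;python3 t.py c y .103;python3 -m creep '[{"translation":[0,0,0],"twist":[0,0,0],"hand":0},{"translation":[0,0,0],"twist":[0,0,0],"hand":0},{"translation":[0,0,0],"twist":[0,0,0],"hand":0},{"translation":[0,0,0],"twist":[0,0,0],"hand":0},{"translation":[0,0,0],"twist":[0,0,0],"hand":0}]' 20;python3 t.py c y .103
```

```text
time: 10.6
tool_pos: [0.4723, -0.0187, 0.0697]
tool_rot: [-0.274, 1.57, -0.385]
contact_force: [0.2, 0.5, 0.4]
opening: 0.0647
[ 0.0007  0.0006 -0.0004] [-0.0003  0.0005  0.0002] | true TCP [ 0.4723 -0.0247  0.1037] F [0.2 0.5 0.4]
time: 11.1
tool_pos: [0.4723, -0.0187, 0.0698]
tool_rot: [-0.342, 1.57, -0.453]
contact_force: [-0.9, -0.6, 1.1]
opening: 0.0376
[ 0.0008  0.0006 -0.0004] [-0.0003  0.0006  0.0002] | true TCP [ 0.4723 -0.0247  0.1038] F [-0.9 -0.6  1.1]
```

```bash
python3 -m creep '[{"translation":[-0.004,0,0],"twist":[0,0,0],"hand":0},{"translation":[-0.02,0,0],"twist":[0,0,0],"hand":0},{"translation":[-0.045,0,0.005],"twist":[0,0,0],"hand":0},{"translation":[-0.07,0,0.02],"twist":[0,0,0],"hand":0},{"translation":[-0.09,-0.005,0.045],"twist":[-0.02,0,0],"hand":0}]' 25;python3 t.py b y .17
```

```text
time: 11.6
tool_pos: [0.5161, -0.0282, 0.1614]
tool_rot: [0.019, 1.57, -0.071]
contact_force: [0.1, 0.2, -2.0]
opening: 0.0373
[ 0.0255 -0.0253  0.1524] [-0.1106  0.0003  0.    ] | true TCP [ 0.5161 -0.0342  0.1954] F [ 0.1  0.2 -2. ]
```

```bash
python3 -m creep '[{"translation":[0,-0.006,0.035],"twist":[-0.03,0,0],"hand":0},{"translation":[0,-0.012,0.07],"twist":[-0.06,0,0],"hand":0},{"translation":[0,-0.018,0.105],"twist":[-0.09,0,0],"hand":0},{"translation":[0.005,-0.023,0.135],"twist":[-0.11,0,0],"hand":0},{"translation":[0.015,-0.025,0.15],"twist":[-0.11,0,0],"hand":0}]' 25;python3 t.py b y .13
```

```text
time: 12.1
tool_pos: [0.6654, -0.0675, 0.1464]
tool_rot: [-0.232, 1.569, -0.213]
contact_force: [0.1, 1.0, -0.6]
opening: 0.0376
[0.0504 0.0004 0.0001] [-0.0006  0.0022  0.0005] | true TCP [ 0.6654 -0.0735  0.1804] F [ 0.1  1.  -0.6]
```

```bash
python3 -m creep '[{"translation":[0,0,0],"twist":[0,0,0],"hand":0}]' 25;python3 t.py b y .13
```

```text
time: 12.2
tool_pos: [0.6656, -0.0678, 0.1439]
tool_rot: [2.905, 1.57, 2.924]
contact_force: [-0.6, -0.3, -1.9]
opening: 0.0378
[0.0479 0.0006 0.    ] [-0.0009 -0.0011 -0.0003] | true TCP [ 0.6656 -0.0738  0.1779] F [-0.6 -0.3 -1.9]
```

```bash
python3 -m creep '[{"translation":[0.015,0.0005,0],"twist":[0,0,0],"hand":0},{"translation":[0.035,0.0005,0],"twist":[0,0,0],"hand":0},{"translation":[0.055,0.0005,0],"twist":[0,0,0],"hand":0},{"translation":[0.07,0.0005,0],"twist":[0,0,0],"hand":0},{"translation":[0.073,0.0005,0],"twist":[0,0,0],"hand":0}]' 25;python3 t.py b y .0968;python3 -m creep '[{"translation":[0,0,0],"twist":[0,0,0],"hand":0}]' 25;python3 t.py b y .0968
```

```text
time: 12.7
tool_pos: [0.6635, -0.0668, 0.0691]
tool_rot: [2.912, 1.565, 2.932]
contact_force: [-0.9, 0.1, -1.6]
opening: 0.0375
[ 0.0063 -0.0005  0.0021] [-0.0007 -0.0054 -0.0013] | true TCP [ 0.6635 -0.0728  0.1031] F [-0.9  0.1 -1.6]
time: 12.8
tool_pos: [0.6631, -0.0666, 0.0695]
tool_rot: [2.907, 1.565, 2.926]
contact_force: [-0.1, 0.1, -0.4]
opening: 0.0376
[ 0.0066 -0.0006  0.0025] [-0.0007 -0.0059 -0.0014] | true TCP [ 0.6631 -0.0726  0.1035] F [-0.1  0.1 -0.4]
```

```bash
python3 -m creep '[{"translation":[0.002,-0.0005,0.0025],"twist":[0,-0.005,0],"hand":0},{"translation":[0.004,-0.0005,0.0025],"twist":[0,-0.005,0],"hand":0},{"translation":[0.006,-0.0005,0.0025],"twist":[0,-0.005,0],"hand":0},{"translation":[0.0068,-0.0005,0.0025],"twist":[0,-0.005,0],"hand":0},{"translation":[0.0068,-0.0005,0.0025],"twist":[0,-0.005,0],"hand":0}]' 25;python3 t.py b y .0968; python3 -m creep '[{"translation":[0.001,0,0],"twist":[0,0,0],"hand":0},{"translation":[0.001,0,0],"twist":[0,0,0],"hand":0}]' 25;python3 t.py b y .0968
```

```text
time: 13.3
tool_pos: [0.6657, -0.0671, 0.0629]
tool_rot: [1.979, 1.569, 1.999]
contact_force: [-0.6, -0.1, 0.3]
opening: 0.0376
[ 0.0001 -0.0001 -0.0001] [-0.0007 -0.0006 -0.0013] | true TCP [ 0.6657 -0.0731  0.0969] F [-0.6 -0.1  0.3]
time: 13.5
tool_pos: [0.6658, -0.0672, 0.0629]
tool_rot: [1.567, 1.57, 1.586]
contact_force: [-2.6, 1.2, 4.9]
opening: 0.0373
[ 0.0001 -0.     -0.0002] [-0.0007  0.     -0.001 ] | true TCP [ 0.6658 -0.0732  0.0969] F [-2.6  1.2  4.9]
```

Contact again (+4.9 N). Release and go towards white.

```bash
python3 -m creep '[{"translation":[0,0,0],"twist":[0,0,0],"hand":50},{"translation":[0,0,0],"twist":[0,0,0],"hand":90},{"translation":[0,0,0],"twist":[0,0,0],"hand":100},{"translation":[0,0,0],"twist":[0,0,0],"hand":100},{"translation":[0,0,0],"twist":[0,0,0],"hand":100}]' 25; python3 -m creep '[{"translation":[-0.02,0,0],"twist":[0,0,0],"hand":100},{"translation":[-0.06,0,0],"twist":[0,0,0],"hand":100},{"translation":[-0.1,0,-0.02],"twist":[0,0,0],"hand":100},{"translation":[-0.1,0,-0.06],"twist":[0,0,0],"hand":100},{"translation":[-0.1,0,-0.1],"twist":[0,0,0],"hand":100}]' 20;python3 t.py c w .16; python3 - <<'E'
from h import *
im,h=hsv('scene')
for n in('blue','yellow'):
  for mm,s,cc in blobs(cv2.inRange(h,*H[n])>0,40): print(n,s,cc.round(1),ray('scene',cc,.09).round(4))
E
```

```text
time: 14.0
tool_pos: [0.6658, -0.0671, 0.0627]
tool_rot: [1.73, 1.57, 1.749]
contact_force: [-0.2, -0.8, 0.1]
opening: 0.0729
time: 14.5
tool_pos: [0.5655, -0.0693, 0.1639]
tool_rot: [0.051, 1.568, 0.071]
contact_force: [-0.2, 0.0, -0.2]
opening: 0.0918
[ 0.0376 -0.0117 -0.1013] [ 0.1309  0.003  -0.0003] | true TCP [ 0.5655 -0.0753  0.1979] F [-0.2  0.  -0.2]
blue [116 178  22  23 308] [127.8 188.8] [ 0.6649 -0.1372]
blue [259 190  29  24 534] [273.3 201.8] [0.5306 0.0735]
```

```bash
python3 -m creep '[{"translation":[0.01,-0.006,-0.04],"twist":[0.06,0.003,0],"hand":100},{"translation":[0.03,-0.012,-0.08],"twist":[0.1,0.003,0],"hand":100},{"translation":[0.037,-0.012,-0.1],"twist":[0.131,0.003,0],"hand":100},{"translation":[0.037,-0.012,-0.1],"twist":[0.131,0.003,0],"hand":100},{"translation":[0.037,-0.012,-0.1],"twist":[0.131,0.003,0],"hand":100}]' 20;python3 t.py c w .103; python3 - <<'E'
from h import *
im,h=hsv('scene')
for mm,s,cc in blobs(cv2.inRange(h,(22,110,80),(34,255,255))>0,40): print('y',s,cc.round(1),ray('scene',cc,.09).round(4))
E
```

```text
time: 15.05
tool_pos: [0.4576, -0.0823, 0.126]
tool_rot: [3.043, 1.56, 2.932]
contact_force: [-0.4, 0.6, -0.1]
opening: 0.0917
[ 0.057  -0.      0.0076] [ 0.0001 -0.0109 -0.0011] | true TCP [ 0.4576 -0.0883  0.16  ] F [-0.4  0.6 -0.1]
y [237 172  21  10 151] [247.9 176. ] [0.5133 0.0053]
y [240 184  25  12 119] [251.6 191. ] [0.5354 0.0311]
y [144 204  22  18 140] [156.3 215.4] [ 0.672  -0.0586]
```

```bash
python3 -m creep '[{"translation":[0,0,0.0075],"twist":[0,-0.011,0],"hand":100},{"translation":[0,0,0.0075],"twist":[0,-0.011,0],"hand":100},{"translation":[0.02,0,0.0075],"twist":[0,-0.011,0],"hand":100},{"translation":[0.042,0,0.0075],"twist":[0,-0.011,0],"hand":100},{"translation":[0.042,0,0.0075],"twist":[0,-0.011,0],"hand":100}]' 20;python3 t.py c w .103; python3 - <<'E'
from h import *
im=robot.read_camera("scene")
cv2.imwrite("pics/s9.png",cv2.resize(im[80:290,80:300],None,fx=3.5,fy=2.8,interpolation=cv2.INTER_CUBIC))
E
```

```text
time: 15.6
tool_pos: [0.4641, -0.0824, 0.082]
tool_rot: [2.663, 1.567, 2.553]
contact_force: [0.4, 0.9, -0.3]
opening: 0.0916
[ 0.013  -0.0005  0.0005] [ 0.001  -0.0038 -0.002 ] | true TCP [ 0.4641 -0.0884  0.116 ] F [ 0.4  0.9 -0.3]
```

View pics/s9.png

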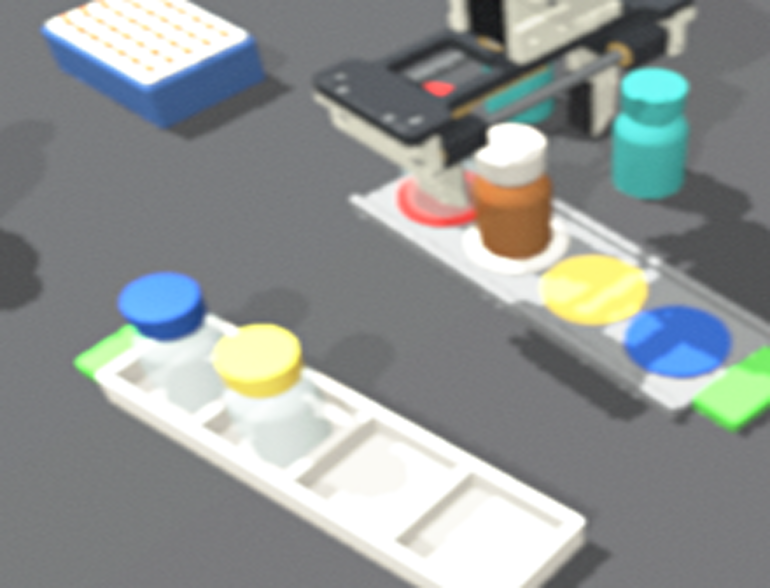

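Blue (cap 162,305) and yellow (258,358) stand in the first two bays. The grip over white looks centred. Before the last descent I'll check the turquoise bottles' clearance to the rear finger.

```bash
python3 - <<'E'
from h import *
im=cv2.imread('pics/top0.png');h=cv2.cvtColor(im,cv2.COLOR_BGR2HSV)
for mm,s,cc in blobs(cv2.inRange(h,(82,150,180),(98,255,255))>0,80): print('cap top',s,cc.round(1),ray('top',cc,.096).round(4))
E
```

```text
cap top [277 288  25  28 525] [289.1 302.3] [ 0.3545 -0.0737]
cap top [359 301  25  26 518] [371.  313.7] [ 0.3399 -0.1927]
```

```bash
python3 -m creep '[{"translation":[0.01,-0.0005,0.0005],"twist":[0,-0.004,0],"hand":100},{"translation":[0.013,-0.0005,0.0005],"twist":[0,-0.004,0],"hand":60},{"translation":[0.013,-0.0005,0.0005],"twist":[0,-0.004,0],"hand":0},{"translation":[0.013,-0.0005,0.0005],"twist":[0,-0.004,0],"hand":0},{"translation":[0.013,-0.0005,0.0005],"twist":[0,-0.004,0],"hand":0}]' 20;python3 -m creep '[{"translation":[0,0,0],"twist":[0,0,0],"hand":0},{"translation":[0,0,0],"twist":[0,0,0],"hand":0},{"translation":[0,0,0],"twist":[0,0,0],"hand":0},{"translation":[0,0,0],"twist":[0,0,0],"hand":0},{"translation":[0,0,0],"twist":[0,0,0],"hand":0}]' 20;python3 t.py c w .103;  python3 -m creep '[{"translation":[-0.004,0,0],"twist":[0,0,0],"hand":0},{"translation":[-0.02,0,0],"twist":[0,0,0],"hand":0},{"translation":[-0.045,0,0.005],"twist":[0,0,0],"hand":0},{"translation":[-0.075,0,0.02],"twist":[0,0,0],"hand":0},{"translation":[-0.1,0.005,0.045],"twist":[-0.02,0,0],"hand":0}]' 25;python3 t.py b w .18
```

```text
time: 16.15
tool_pos: [0.4657, -0.0834, 0.0708]
tool_rot: [0.407, 1.567, 0.297]
contact_force: [-0.9, 0.3, -0.7]
opening: 0.0643
time: 16.65
tool_pos: [0.4656, -0.0834, 0.0708]
tool_rot: [0.409, 1.568, 0.299]
contact_force: [-0.1, -0.5, 1.9]
opening: 0.0374
[ 0.0018  0.0002 -0.0012] [ 0.001   0.003  -0.0013] | true TCP [ 0.4656 -0.0894  0.1048] F [-0.1 -0.5  1.9]
time: 17.15
tool_pos: [0.5102, -0.0836, 0.1726]
tool_rot: [0.388, 1.568, 0.297]
contact_force: [1.0, -0.8, -1.3]
opening: 0.037
[0.0271 0.095  0.146 ] [-0.1108  0.0027 -0.0009] | true TCP [ 0.5102 -0.0896  0.2066] F [ 1.  -0.8 -1.3]
```

```bash
python3 -m creep '[{"translation":[0,0.02,0.03],"twist":[-0.03,0,0],"hand":0},{"translation":[0,0.042,0.062],"twist":[-0.06,0,0],"hand":0},{"translation":[0,0.065,0.097],"twist":[-0.09,0,0],"hand":0},{"translation":[0.005,0.085,0.128],"twist":[-0.11,0,0],"hand":0},{"translation":[0.015,0.094,0.144],"twist":[-0.11,0,0],"hand":0}]' 25;python3 -m creep '[{"translation":[0,0,0],"twist":[0,0,0],"hand":0}]' 25;python3 t.py b w .1045
```

```text
time: 17.65
tool_pos: [0.6645, -0.0012, 0.1582]
tool_rot: [0.224, 1.566, 0.246]
contact_force: [-0.5, -0.2, -1.8]
opening: 0.0375
time: 17.75
tool_pos: [0.6648, 0.0002, 0.1557]
tool_rot: [0.866, 1.568, 0.889]
contact_force: [-0.7, 0.2, -2.4]
opening: 0.0374
[ 0.0851 -0.0025 -0.0007] [ 0.0031  0.0015 -0.0018] | true TCP [ 0.6648 -0.0058  0.1897] F [-0.7  0.2 -2.4]
```

```bash
python3 -m creep '[{"translation":[0.015,-0.0025,-0.001],"twist":[0.003,0,0],"hand":0},{"translation":[0.035,-0.0025,-0.001],"twist":[0.003,0,0],"hand":0},{"translation":[0.055,-0.0025,-0.001],"twist":[0.003,0,0],"hand":0},{"translation":[0.075,-0.0025,-0.001],"twist":[0.003,0,0],"hand":0},{"translation":[0.083,-0.0025,-0.001],"twist":[0.003,0,0],"hand":0}]' 25;python3 -m creep '[{"translation":[0,0,0],"twist":[0,0,0],"hand":0}]' 25;python3 t.py b w .0978
```

```text
time: 18.25
tool_pos: [0.662, -0.0027, 0.071]
tool_rot: [2.431, 1.568, 2.45]
contact_force: [0.4, -0.7, -1.2]
opening: 0.0374
time: 18.35
tool_pos: [0.661, -0.003, 0.0704]
tool_rot: [2.652, 1.566, 2.672]
contact_force: [0.2, -0.9, -1.5]
opening: 0.0376
[0.0066 0.0007 0.0033] [-0.0009 -0.0045 -0.0024] | true TCP [ 0.661  -0.009   0.1044] F [ 0.2 -0.9 -1.5]
```

```bash
python3 -m creep '[{"translation":[0.002,0.0005,0.0035],"twist":[0,-0.004,0],"hand":0},{"translation":[0.004,0.0005,0.0035],"twist":[0,-0.004,0],"hand":0},{"translation":[0.006,0.0005,0.0035],"twist":[0,-0.004,0],"hand":0},{"translation":[0.0068,0.0005,0.0035],"twist":[0,-0.004,0],"hand":0},{"translation":[0.0068,0.0005,0.0035],"twist":[0,-0.004,0],"hand":0}]' 25;python3 t.py b w .0978; python3 -m creep '[{"translation":[0.001,0,0],"twist":[0,0,0],"hand":0},{"translation":[0.001,0,0],"twist":[0,0,0],"hand":0}]' 25;python3 t.py b w .0978
```

```text
time: 18.85
tool_pos: [0.6646, -0.0024, 0.064]
tool_rot: [1.591, 1.568, 1.611]
contact_force: [-0.0, 0.4, -0.2]
opening: 0.0373
[ 0.0002  0.0002 -0.0003] [-0.0008 -0.     -0.0023] | true TCP [ 0.6646 -0.0084  0.098 ] F [-0.   0.4 -0.2]
time: 19.05
tool_pos: [0.6647, -0.0024, 0.0639]
tool_rot: [1.337, 1.569, 1.357]
contact_force: [-2.1, 0.8, 4.5]
opening: 0.0372
[ 0.0001  0.0002 -0.0004] [-0.0006  0.0005 -0.0021] | true TCP [ 0.6647 -0.0084  0.0979] F [-2.1  0.8  4.5]
```

```bash
python3 -m creep '[{"translation":[0,0,0],"twist":[0,0,0],"hand":50},{"translation":[0,0,0],"twist":[0,0,0],"hand":90},{"translation":[0,0,0],"twist":[0,0,0],"hand":100},{"translation":[0,0,0],"twist":[0,0,0],"hand":100},{"translation":[0,0,0],"twist":[0,0,0],"hand":100}]' 25; python3 -m creep '[{"translation":[-0.02,0,0],"twist":[0,0,0],"hand":100},{"translation":[-0.06,0,0],"twist":[0,0,0],"hand":100},{"translation":[-0.1,0,-0.02],"twist":[0,0,0],"hand":100},{"translation":[-0.1,-0.02,-0.055],"twist":[0,0,0],"hand":100},{"translation":[-0.1,-0.05,-0.09],"twist":[0,0,0],"hand":100}]' 20;python3 t.py c r .16
```

```text
time: 19.55
tool_pos: [0.6647, -0.0024, 0.0637]
tool_rot: [1.381, 1.569, 1.4]
contact_force: [-0.1, 0.3, 0.4]
opening: 0.0727
time: 20.05
tool_pos: [0.5755, -0.0537, 0.165]
tool_rot: [0.399, 1.567, 0.421]
contact_force: [0.9, -1.3, 0.5]
opening: 0.0919
[ 0.0384 -0.0898 -0.1191] [ 0.1333  0.0036 -0.0018] | true TCP [ 0.5755 -0.0597  0.199 ] F [ 0.9 -1.3  0.5]
```

```bash
python3 -m creep '[{"translation":[0.005,-0.025,-0.035],"twist":[0.06,0.003,0],"hand":100},{"translation":[0.015,-0.06,-0.075],"twist":[0.1,0.003,0],"hand":100},{"translation":[0.03,-0.088,-0.115],"twist":[0.133,0.003,0],"hand":100},{"translation":[0.038,-0.09,-0.117],"twist":[0.133,0.003,0],"hand":100},{"translation":[0.038,-0.09,-0.117],"twist":[0.133,0.003,0],"hand":100}]' 20;python3 t.py c r .117; python3 -m creep '[{"translation":[0,0,0],"twist":[0,0,0],"hand":100}]' 20;python3 t.py c r .117
```

```text
time: 20.55
tool_pos: [0.4594, -0.1468, 0.1257]
tool_rot: [2.004, 1.568, 1.89]
contact_force: [-0.5, 0.4, 0.4]
opening: 0.0919
[ 0.0427  0.0005 -0.0009] [-0.0022 -0.0012 -0.0025] | true TCP [ 0.4594 -0.1528  0.1597] F [-0.5  0.4  0.4]
time: 20.65
tool_pos: [0.4606, -0.1467, 0.1262]
tool_rot: [1.429, 1.568, 1.316]
contact_force: [1.1, -0.4, 0.9]
opening: 0.0918
[ 0.0432  0.0003 -0.0022] [-0.0022  0.0004 -0.0025] | true TCP [ 0.4606 -0.1527  0.1602] F [ 1.1 -0.4  0.9]
```

```bash
python3 -m creep '[{"translation":[0.015,0,-0.002],"twist":[0,0,0],"hand":100},{"translation":[0.035,0,-0.002],"twist":[0,0,0],"hand":100},{"translation":[0.052,0,-0.002],"twist":[0,0,0],"hand":100},{"translation":[0.056,0,-0.002],"twist":[0,0,0],"hand":100},{"translation":[0.057,0,-0.002],"twist":[0,0,0],"hand":100}]' 20;python3 t.py c r .103
```

```text
time: 21.15
tool_pos: [0.4596, -0.1457, 0.0692]
tool_rot: [1.447, 1.568, 1.335]
contact_force: [-0.6, 0.2, -0.2]
opening: 0.0915
[ 0.0002 -0.0004 -0.001 ] [-0.0006  0.0003 -0.0026] | true TCP [ 0.4596 -0.1517  0.1032] F [-0.6  0.2 -0.2]
```

```bash
python3 -m creep '[{"translation":[0,0,0],"twist":[0,0,0],"hand":0},{"translation":[0,0,0],"twist":[0,0,0],"hand":0},{"translation":[0,0,0],"twist":[0,0,0],"hand":0},{"translation":[0,0,0],"twist":[0,0,0],"hand":0},{"translation":[0,0,0],"twist":[0,0,0],"hand":0}]' 20;python3 -m creep '[{"translation":[0,0,0],"twist":[0,0,0],"hand":0},{"translation":[0,0,0],"twist":[0,0,0],"hand":0},{"translation":[0,0,0],"twist":[0,0,0],"hand":0},{"translation":[0,0,0],"twist":[0,0,0],"hand":0},{"translation":[0,0,0],"twist":[0,0,0],"hand":0}]' 25;python3 t.py c r .103;  python3 -m creep '[{"translation":[-0.004,0,0],"twist":[0,0,0],"hand":0},{"translation":[-0.02,0,0],"twist":[0,0,0],"hand":0},{"translation":[-0.045,0,0.002],"twist":[0,0,0],"hand":0},{"translation":[-0.075,0.005,0.01],"twist":[0,0,0],"hand":0},{"translation":[-0.11,0.02,0.02],"twist":[-0.02,0,0],"hand":0}]' 25;python3 t.py b r .19
```

```text
time: 21.65
tool_pos: [0.4597, -0.1458, 0.0695]
tool_rot: [1.239, 1.568, 1.127]
contact_force: [1.3, -0.5, 0.2]
opening: 0.0563
time: 22.15
tool_pos: [0.4596, -0.1458, 0.0695]
tool_rot: [1.266, 1.568, 1.154]
contact_force: [0.3, 0.5, 1.1]
opening: 0.0372
[ 0.0005 -0.0003 -0.0011] [-0.0008  0.0008 -0.0024] | true TCP [ 0.4596 -0.1518  0.1035] F [0.3 0.5 1.1]
time: 22.65
tool_pos: [0.481, -0.1288, 0.1802]
tool_rot: [1.949, 1.568, 1.855]
contact_force: [0.3, -1.1, -1.6]
opening: 0.0374
[0.0246 0.2075 0.1634] [-0.1133 -0.0009 -0.0027] | true TCP [ 0.481  -0.1348  0.2142] F [ 0.3 -1.1 -1.6]
```

```bash
python3 -m creep '[{"translation":[0,0.026,0.02],"twist":[-0.02,0,0],"hand":0},{"translation":[0,0.056,0.044],"twist":[-0.04,0,0],"hand":0},{"translation":[0,0.09,0.07],"twist":[-0.06,0,0],"hand":0},{"translation":[0,0.125,0.098],"twist":[-0.08,0,0],"hand":0},{"translation":[0,0.16,0.125],"twist":[-0.1,0,0],"hand":0}]' 25;python3 t.py b r .19
```

```text
time: 23.15
tool_pos: [0.6213, 0.0203, 0.1807]
tool_rot: [1.866, 1.568, 1.874]
contact_force: [0.8, -0.7, -1.3]
opening: 0.0377
[0.0248 0.0421 0.042 ] [-0.0127 -0.0008 -0.0027] | true TCP [0.6213 0.0143 0.2147] F [ 0.8 -0.7 -1.3]
```

```bash
python3 -m creep '[{"translation":[0,0.022,0.022],"twist":[-0.013,0,0],"hand":0},{"translation":[0.002,0.038,0.038],"twist":[-0.013,0,0],"hand":0},{"translation":[0.01,0.042,0.042],"twist":[-0.013,0,0],"hand":0},{"translation":[0.02,0.042,0.042],"twist":[-0.013,0,0],"hand":0},{"translation":[0.025,0.042,0.042],"twist":[-0.013,0,0],"hand":0}]' 25;python3 -m creep '[{"translation":[0,0,0],"twist":[0,0,0],"hand":0}]' 25;python3 t.py b r .104
```

```text
time: 23.65
tool_pos: [0.6615, 0.0618, 0.1539]
tool_rot: [2.616, 1.566, 2.636]
contact_force: [0.1, -0.1, -1.1]
opening: 0.0374
time: 23.75
tool_pos: [0.6603, 0.0607, 0.1528]
tool_rot: [2.803, 1.564, 2.822]
contact_force: [-0.9, 0.4, -2.0]
opening: 0.0371
[0.0828 0.0017 0.0033] [-0.0014 -0.0067 -0.0023] | true TCP [0.6603 0.0547 0.1868] F [-0.9  0.4 -2. ]
```

```bash
python3 -m creep '[{"translation":[0.015,0.0017,0.003],"twist":[0,-0.006,0],"hand":0},{"translation":[0.035,0.0017,0.003],"twist":[0,-0.006,0],"hand":0},{"translation":[0.055,0.0017,0.003],"twist":[0,-0.006,0],"hand":0},{"translation":[0.075,0.0017,0.003],"twist":[0,-0.006,0],"hand":0},{"translation":[0.082,0.0017,0.003],"twist":[0,-0.006,0],"hand":0}]' 25;python3 -m creep '[{"translation":[0,0,0],"twist":[0,0,0],"hand":0}]' 25;python3 t.py b r .0965
```

```text
time: 24.25
tool_pos: [0.6611, 0.0616, 0.069]
tool_rot: [2.637, 1.566, 2.654]
contact_force: [-0.4, -0.2, -1.2]
opening: 0.0373
time: 24.35
tool_pos: [0.6605, 0.061, 0.0686]
tool_rot: [2.763, 1.565, 2.779]
contact_force: [0.6, 0.1, -1.4]
opening: 0.037
[0.0061 0.0017 0.0026] [-0.0035 -0.0057 -0.0023] | true TCP [0.6605 0.055  0.1026] F [ 0.6  0.1 -1.4]
```

```bash
python3 -m creep '[{"translation":[0.002,0.0017,0.0025],"twist":[0,-0.005,0],"hand":0},{"translation":[0.004,0.0017,0.0025],"twist":[0,-0.005,0],"hand":0},{"translation":[0.0055,0.0017,0.0025],"twist":[0,-0.005,0],"hand":0},{"translation":[0.0062,0.0017,0.0025],"twist":[0,-0.005,0],"hand":0},{"translation":[0.0062,0.0017,0.0025],"twist":[0,-0.005,0],"hand":0}]' 25;python3 t.py b r .0965; python3 -m creep '[{"translation":[0.001,0,0],"twist":[0,0,0],"hand":0},{"translation":[0.001,0,0],"twist":[0,0,0],"hand":0}]' 25;python3 t.py b r .0965
```

```text
time: 24.85
tool_pos: [0.663, 0.0628, 0.0626]
tool_rot: [1.7, 1.568, 1.717]
contact_force: [0.1, 0.4, -0.5]
opening: 0.0377
[ 0.0001 -0.0001 -0.    ] [-0.0034 -0.0003 -0.0023] | true TCP [0.663  0.0568 0.0966] F [ 0.1  0.4 -0.5]
time: 25.05
tool_pos: [0.6631, 0.0628, 0.0625]
tool_rot: [1.421, 1.569, 1.438]
contact_force: [-2.1, 0.6, 4.9]
opening: 0.037
[ 0.     -0.0001 -0.0001] [-0.0033  0.0003 -0.0022] | true TCP [0.6631 0.0568 0.0965] F [-2.1  0.6  4.9]
```

```bash
python3 -m creep '[{"translation":[0,0,0],"twist":[0,0,0],"hand":50},{"translation":[0,0,0],"twist":[0,0,0],"hand":90},{"translation":[0,0,0],"twist":[0,0,0],"hand":100},{"translation":[0,0,0],"twist":[0,0,0],"hand":100},{"translation":[0,0,0],"twist":[0,0,0],"hand":100}]' 25; python3 -m creep '[{"translation":[-0.02,0,0],"twist":[0,0,0],"hand":100},{"translation":[-0.06,0,0],"twist":[0,0,0],"hand":100},{"translation":[-0.1,0,-0.02],"twist":[0,0,0],"hand":100},{"translation":[-0.12,0,-0.06],"twist":[0,0,0],"hand":100},{"translation":[-0.12,0,-0.1],"twist":[0,0,0],"hand":100}]' 20; python3 -m creep '[{"translation":[0,-0.03,-0.04],"twist":[0,0,0],"hand":100},{"translation":[0,-0.07,-0.07],"twist":[0,0,0],"hand":100},{"translation":[0,-0.12,-0.08],"twist":[0,0,0],"hand":100},{"translation":[0,-0.17,-0.08],"twist":[0,0,0],"hand":100},{"translation":[0,-0.22,-0.08],"twist":[0,0,0],"hand":100}]' 20;python3 -m creep '[{"translation":[0,-0.05,0],"twist":[0,0,0],"hand":100},{"translation":[0,-0.1,0],"twist":[0,0,0],"hand":100},{"translation":[0,-0.12,0],"twist":[0,0,0],"hand":100},{"translation":[0,-0.12,0],"twist":[0,0,0],"hand":100},{"translation":[0,-0.12,0],"twist":[0,0,0],"hand":100}]' 20; python3 - <<'E'
from h import *
a=robot.read_camera("scene");b=robot.read_camera("top")
o=np.zeros((600,800,3),np.uint8);o[:300,:]=cv2.resize(b[70:170,170:370][:, :],(800,400))[50:350];o[300:,:400]=cv2.resize(a[150:300,90:290],(400,300))
o[300:,400:]=cv2.resize(b,(400,300))
cv2.imwrite("pics/s10.png",o)
cv2.imwrite("pics/topend.png",b);cv2.imwrite("pics/sceneend.png",a)
E
```

```text
time: 25.55
tool_pos: [0.6631, 0.0628, 0.0623]
tool_rot: [1.503, 1.569, 1.519]
contact_force: [-0.4, -0.0, 0.0]
opening: 0.0731
time: 26.05
tool_pos: [0.564, 0.0608, 0.1856]
tool_rot: [0.262, 1.563, 0.278]
contact_force: [0.4, -0.7, 0.4]
opening: 0.0917
time: 26.55
tool_pos: [0.4873, -0.1613, 0.1853]
tool_rot: [0.153, 1.562, 0.17]
contact_force: [0.8, -0.9, 0.1]
opening: 0.0919
time: 27.05
tool_pos: [0.489, -0.281, 0.1848]
tool_rot: [0.282, 1.563, 0.298]
contact_force: [-0.8, 0.1, 0.4]
opening: 0.0917
```

View pics/s10.png

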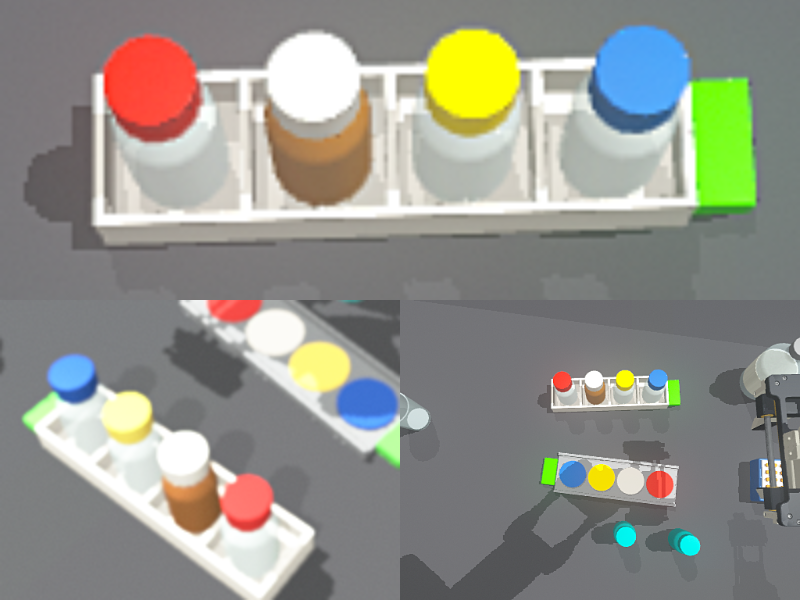

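All four stand upright in the order blue, yellow, white, red from the green end, seen in the top crop at (640,70), (472,73), (313,77) and (151,80). Next, a numeric check of the offsets in the tray frame.

```bash
python3 - <<'E'
from h import *
px=lambda x,y:((x+.5)/4-.5+170,(y+50.5)/4-.5+70)
c=np.array([.6649,-.0407]);u=np.array([.02,-1.]);w=np.array([1,.02])
for n,q,k in(('blue',(640,70),.0975),('yellow',(472,73),.0325),('white',(313,77),-.0325),('red',(151,80),-.0975)):
    P=ray('top',px(*q),.101);d=P-c;print(n,P.round(4),'dx',(d@w).round(4),'dy',(d@u-k).round(4))
s=robot.observe();print(s['tool_pos'],s['contact_force'],np.abs(s['qvel']).max())
E
```

```text
blue [ 0.6664 -0.1384] dx -0.0004 dy 0.0002
yellow [ 0.6654 -0.0723] dx -0.0001 dy -0.0009
white [ 0.664  -0.0094] dx -0.0002 dy 0.0012
red [0.6631 0.0552] dx 0.0001 dy 0.0016
[ 0.48930104 -0.27992797  0.1851705 ] [-0.73446213  0.06898787  0.3711755 ] 0.009821718087405732
```

All four are within 2 mm of their bay centres, and the gripper is clear of everything. Handing in.

```bash
python3 -c "
from cell import robot
print(robot.hand_in())"
```

```text
the job is handed in; nothing more can be done
None
```

I moved all four bottles into the white tray and handed the job in at about 27 s. From the green end the order is blue, yellow, white, red, the same as on the grey tray. Each bottle was gripped by its cap and released only after the wrist force showed it was on the floor of its bay, at 3.5–4.9 N.

- **Last checks:** Both cameras show four upright bottles. In the top view each cap is within about 2 mm of its bay centre along both tray axes. The gripper was open, clear of everything and nearly still.
- **Reported tool position disagreed with the images:** Both cameras put the fingertips about 34 mm higher and 6 mm further towards −y than the reported tool position implied. I worked with that correction. The grasps and floor contacts came at the corrected heights.
- **Smaller disagreement:** The scene camera put the white tray about 4 mm off in y from the top view. The blue bottle and its bay shifted together, so it did not affect the placing.

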